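Slide the well plate home under the low reader and start it

ROBOT

A 6-joint arm with a two-finger parallel gripper is mounted at the origin on a cart in front of the work surface, level with it; the furniture and walls round the work are solid. World frame = base frame: x ahead of the robot, y to its left, z up, the work surface at z = 0. Lengths are in m, angles in rad, forces in N, time in s.
With the tool pointing down it reaches from about 0.275 to 0.75 m from the base axis. Payload 10.2 kg.
Tool frame: the origin (TCP) lies midway between the tips of the shut fingers; the grasp point (between the pads) lies 19 mm behind it (bot.grip_point_offset is the distance from the TCP to the grasp point, in m); z points along the fingers, y is the line along which they close (so a half turn about z gives the same grasp; the last joint's range is limited). The gripper opens to 85 mm and grips with 20 to 120 N. Pads are 22 mm wide; open, the fingers measure 114 mm over their backs; the gripper's body (76 mm by 85 mm) begins 54 mm behind the grasp point. The pads swing forward as they close: fully open they stand 13 mm farther back than shut.
Start: joints at [-1.474, 0.313, 1.498, -0, 1.331, -0.223], TCP at [0.165, -0.498, 0.231] pointing down, gripper open.
Joint ranges: [-2.94, 2.94], [-0.97, 2.17], [0.19, 2.56], [-1.23, 4.37], [0.02, 3.11], [-2.88, 2.88]. Speed limits (rad/s): [2.39, 2.39, 3.01, 3.14, 3.14, 3.14].

INTERFACE

Orientations are given as a 3x3 rotation matrix whose columns are the frame's x, y, z axes.
In Python, from workcell import bot, cams, models gives the robot as it stands.
- The arm moves only by the tool play_rows, never from a script. Its argument "commands" is a list of rows, each an object with "jaw": the closure, from 0 (fully open) to 1 (shut); "dp": the shift along the world's x, y, z each as a share of 500 mm, from -1 to 1, a list of three; "spin": the turn about the world's z as a share of 0.1 rad, from -1 to 1. A call has 1 to 12 rows; each row shifts and turns the commanded pose from where the row before left it; what a row does not reach is not made up. A row lasts 1/8 s, in which the tool goes at most 62.5 mm and 10.7 degrees, less where a joint would pass 70% of its speed; a pose out of reach is approached as far as the arm can. A call with a number of a shift or a turn outside -1 to 1 is refused whole. A call with a gripper value outside its range is refused whole. The fingers move at their own pace and stop on an object; the grip force is fixed at half the most. Time passes only in rows, so rows that do not move let the fingers close. It gives the time, the measured TCP pose, the force, the opening and the grip force at its end, in the units of the state.
- bot.sense(): the state, without advancing time (a new reading comes with each control period).
- cams.capture(name): name is "side" or "top"; returns a dict with "image" (400x640x3 uint8, red, green, blue), "fovy" (degrees; the focal length in pixels is half the picture's height over the tangent of half this angle, whatever the lens; pixels are square), "cx", "cy" (the principal point, pixels), "R" (3x3) and "t" (3): a world point X has camera coordinates R X + t. Camera axes: x right, y down, z forward; pixel columns grow to the right and rows downward; lengths in m; the calibration is good to about 2 mm. A picture is of the moment at which its call begins. There is no depth.
- bot.finish_job(): hands the job in; it is judged then, once.
Trained networks look in a picture, given as the dict that the camera call returned (one of the last four; its "shot" number tells which), for a name from the list of things; names that differ only in an ending like _2 or _b are one class to them, and where a whole thing is asked for, a point or a joint stands for the part that bears it (a point fixed in the world has none). Each returns a list of dicts, best first, with "p" (0 to 1); they miss things now and then, are a little off and sometimes report something else, mostly with a low value. They report only what shows in the picture. A call takes as long as a camera call. They do not tell look-alikes from the thing itself.
- models.recognise(label, picture): "location" ([x, y, z] in m, in the coordinates of the camera as it stood for that picture, good to about 4 mm: the middle of the surface that is visible of it).
- models.cut_out(label, picture): "mask" (400x640 bool, what is visible of it).
The state is a dict: "time_s": time; "joint_positions": joint angles; "qd": joint speeds; "joint_efforts": joint torques, N m; "eef_pos": TCP position; "tool_rot": TCP orientation; "force": force on the tool from outside, world axes, zero at the start; "torque": the same for the moment, N m; "finger_gap": finger opening in m; "grasp_force": force on a finger pad.
Only numpy, scipy, OpenCV 4.12 (cv2) and the standard library are available. Lean on these libraries where they do the work, as an engineer would, in place of code of your own. Each camera call takes 0.05 s, during which the arm holds its last target. There are 200 camera calls.

TASK

With the fingertips, slowly push the white well plate along the bench, flat and square, under the low beam of the plate reader until it is fully home against the stop bar at the back of the channel. Then press the start key on the reader all the way down and let it go. Do not lift or tip the plate, and leave everything else where it stands.

Things in the scene. Friction and masses are not known exactly. Their poses are not given: they have to be found in the camera images.
- reader: Low grey plate reader fixed to the bench: a beam on two towers bridges a straight channel. Origin: on the bench, mid-channel under the beam's centre; x along the channel towards the rear stop, y left, z up. Beam: x -28 to +28 mm, underside 18.5 mm above the bench, top 46 mm. Channel 97 mm wide, its floor is the bench. Towers reach out to y = +70.5 and -100.5 mm.
- stop (a point): Middle of the front face of the reader's stop bar, at bench level, 64 mm behind the reader's origin along its x. The bar, 16 mm high, crosses the channel behind the beam; side rails 20 mm high join it to the towers.
- mouth (a point): Middle of the channel's front mouth, at bench level, 49 mm before the reader's origin. Two lead-in wings, 18 mm high, flare from the channel's width at the beam to about 120 mm wide here.
- well_plate: Loose white 96-well plate, 128 mm long (x) by 86 wide (y) by 14.4 high, 0.08 to 0.16 kg, upright sides. Origin: centre of its underside. Lies flat before the mouth, long way towards the reader, centre 155 to 175 mm before the reader's origin, up to 30 mm off the channel's midline and turned up to 0.25 rad. When home, its origin is over the reader's, 36 mm stands out in front of the beam.
- start_key (a joint): travel of the start key in m: 0 when up, 0.006 fully down; springs back when let go; fully down takes about 4 N
- start_key_top (a point): middle of the top face of the start key: a white round push button, 26 mm across, in a black housing on top of the reader's right-hand (-y) tower; it is pressed straight down
- mouse_pad: Mouse mat lying fixed on the bench to the right of the work, 210 x 250 mm, its top 3.7 mm above the bench; a mouse lies on it. Origin: centre of its underside.
- dropper: Bystander: small round brown dropper bottle, 29 mm across, 82 mm tall, just beyond the left (+y) side of the reader. Origin: centre of its underside, z up.
- petri: Bystander: flat round lidded petri dish, 60 mm across, 16 mm high, ahead and left of the reader's opening. Origin: centre of its underside, z up.
- timer: Bystander: square countdown timer, 62 x 62 x 19 mm, lying beyond the right (-y) side of the reader. Origin: centre of its underside, z up.
- flask: Bystander: conical glass flask, 64 mm across the foot, 103 mm tall, on the right of the bench. Origin: centre of its underside, z up.
- amber_bottle: Bystander: brown screw-cap bottle, 56 mm across, 112 mm tall, on the right of the bench. Origin: centre of its underside, z up.
- small_beaker: Bystander: glass beaker, 44 mm across, 57 mm tall, on the left of the bench. Origin: centre of its underside, z up.
- tip_box: Bystander: box of pipette tips with a clear lid, 70 x 118 x 67 mm, on the left of the bench. Origin: centre of its underside, z up.
There are look-alikes about, which are no part of the job. Several things have the shape of the well_plate; the one meant has the colours described above.

How it is judged:
By the outcome, as a careful person would: the job done as asked, in the order asked, and still so for the second after the job is handed in, with the robot touching nothing.
It also fails if it takes over 67 s, if anything falls off the work surface, if the arm or the gripper's body presses on something with over 40 N, if the wrist force passes 120 N, or if a joint passes its speed limit or range.

## Working session

There is one attempt and no reset: what is moved stays moved. The work goes in short steps, Python scripts to look and compute and a tool call to move; the robot and the scene stay as the last step left them, time stands still between calls to the robot, and variables do not carry over. Pictures are saved under pics/ and viewed, at most 10 in all, crops included, and the job is handed in when it is done.

Besides the shell and the picture viewer there is one more tool, called after "Call:" as a command line: name --argument value ..., lists and objects as JSON in quotes. play_rows: Moves the arm, as the interface text tells. Its arguments: {"type":"object","properties":{"commands":{"type":"array"}},"required":["commands"]}

```bash
mkdir -p pics
cat > h.py <<'E'
import numpy as np, cv2
from workcell import bot, cams, models
def cam(n):
    c=cams.capture(n); c['f']=c['image'].shape[0]/2/np.tan(np.radians(c['fovy'])/2); return c
def save(c,fn): cv2.imwrite('pics/'+fn,cv2.cvtColor(c['image'],cv2.COLOR_RGB2BGR))
def w(c,p): return np.array(c['R']).T@(np.array(p)-np.array(c['t']))
def ray(c,uv,z):
    uv=np.atleast_2d(np.array(uv,float)); R=np.array(c['R']);t=np.array(c['t'])
    d=np.c_[(uv[:,0]-c['cx'])/c['f'],(uv[:,1]-c['cy'])/c['f'],np.ones(len(uv))]@R
    o=-R.T@t
    return o+d*((z-o[2])/d[:,2])[:,None]
def px(c,X):
    q=np.atleast_2d(X)@np.array(c['R']).T+np.array(c['t']); return np.c_[q[:,0]/q[:,2]*c['f']+c['cx'],q[:,1]/q[:,2]*c['f']+c['cy']]
E
cat > a.py <<'E'
from h import *
np.set_printoptions(precision=4,suppress=True)
for n in('top','side'):
    c=cam(n); save(c,n+'0.png'); print(n,'pos',-np.array(c['R']).T@c['t'])
    for l in ('well_plate','reader','start_key_top','dropper','petri','timer','mouse_pad','flask','amber_bottle'):
        for d in models.recognise(l,c)[:4]:
            X=w(c,d['location']); print(l,round(d['p'],2),X,px(c,X)[0])
print(bot.sense())
E
python3 a.py
```

```text
top pos [0.4275 0.1637 1.3   ]
well_plate 0.83 [0.4381 0.3291 0.0119] [272.704  230.2479]
well_plate 0.6 [0.5177 0.1565 0.0144] [321.8443 207.4831]
well_plate 0.21 [0.6601 0.291  0.0481] [283.0846 165.9588]
reader 0.77 [0.6798 0.166  0.0489] [319.0667 160.2781]
reader 0.55 [0.695  0.0176 0.0183] [360.6824 157.7377]
start_key_top 0.61 [0.6752 0.0952 0.0681] [339.7318 160.4613]
dropper 0.51 [0.6578 0.2956 0.0498] [281.6985 166.5175]
timer 0.52 [0.6909 0.0163 0.0182] [361.0559 158.8784]
mouse_pad 0.39 [0.4598 0.5921 0.0702] [192.1195 223.7498]
flask 0.48 [ 0.6507 -0.1334  0.0379] [404.5379 169.0032]
amber_bottle 0.74 [0.6788 0.1606 0.0434] [320.6209 160.8825]
amber_bottle 0.68 [ 0.5697 -0.3073  0.0821] [459.8678 190.4331]
side pos [0.5051 1.3303 0.8911]
well_plate 0.96 [0.5051 0.167  0.0127] [345.5471 213.2368]
well_plate 0.96 [0.4445 0.339  0.0107] [364.8713 249.8943]
reader 0.81 [0.6841 0.13   0.0458] [291.9483 196.3447]
start_key_top 0.59 [0.6713 0.1065 0.0685] [296.3578 186.854 ]
flask 0.77 [ 0.6485 -0.1285  0.04  ] [309.6109 158.911 ]
amber_bottle 0.71 [ 0.575  -0.2986  0.0608] [331.294  133.9864]
{'time_s': 1.0, 'joint_positions': array([-1.4744,  0.3129,  1.4977, -0.    ,  1.331 , -0.2234]), 'qd': array([ 0.0002, -0.0005, -0.001 ,  0.0014,  0.0011, -0.0004]), 'joint_efforts': array([ -0.0011, -41.2176, -25.9902,  -0.0003,   0.0005,   0.    ]), 'eef_pos': array([ 0.165 , -0.4984,  0.2313]), 'tool_rot': array([[ 0.9493,  0.3144, -0.    ],
       [ 0.3144, -0.9493,  0.    ],
       [-0.    , -0.0001, -1.    ]]), 'force': array([-0.8666, -0.1358,  0.1226]), 'torque': array([-0.0158, -0.0227, -0.004 ]), 'grasp_force': 0.0, 'finger_gap': 0.08531426810635707}
```

Run:
```python
import cv2
i=cv2.imread('pics/top0.png'); cv2.imwrite('pics/top0c.png',cv2.resize(i[110:290,200:440],None,fx=3.3,fy=3.3,interpolation=cv2.INTER_CUBIC))
```

```text
(no output)
```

View pics/top0.png

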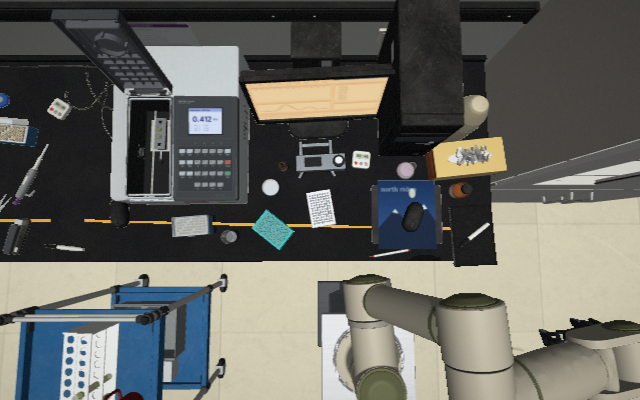

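View pics/top0c.png

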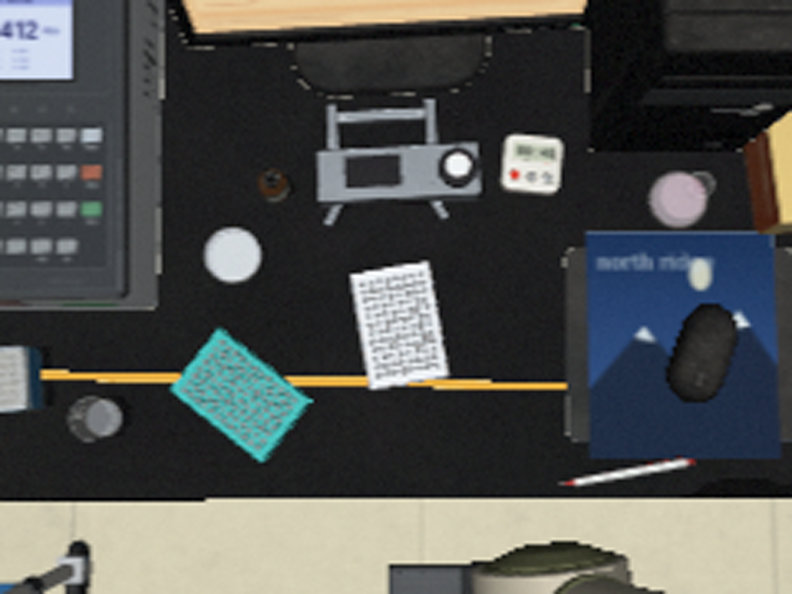

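View pics/side0.png

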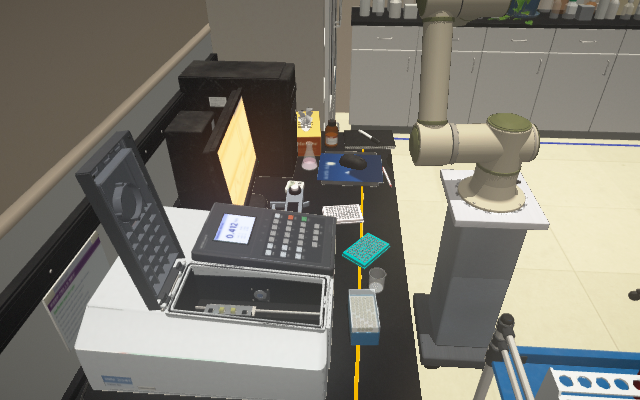

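The top view shows two plate-shaped things: the white plate at px (321,208) and a teal one at (272,230). The white one matches the description, lies before the reader's mouth, and the enlarged crop confirms it. The reader beam is at about (320,162), with its key at (339,160).

```bash
cat > meas.py <<'E'
from h import *
import sys
np.set_printoptions(precision=4,suppress=True)
def rect(c,box,thr,z,k):
    x0,y0,x1,y1=box; S=8
    g=c['image'][y0:y1,x0:x1].min(2) 
    g=cv2.resize(g,None,fx=S,fy=S,interpolation=cv2.INTER_CUBIC)
    m=(g>thr).astype(np.uint8)
    m=cv2.morphologyEx(m,cv2.MORPH_CLOSE,np.ones((8*S//2,8*S//2)))if k==0 else m
    cs,_=cv2.findContours(m,cv2.RETR_EXTERNAL,cv2.CHAIN_APPROX_NONE)
    m=np.zeros_like(m); cv2.drawContours(m,[max(cs,key=cv2.contourArea)],-1,1,-1)
    if k: m=cv2.morphologyEx(m,cv2.MORPH_OPEN,np.ones((k*S,k*S)))
    cs,_=cv2.findContours(m,cv2.RETR_EXTERNAL,cv2.CHAIN_APPROX_NONE)
    q=max(cs,key=cv2.contourArea)[:,0,:]
    uv=(q+.5)/S-.5+[x0,y0]
    X=ray(c,uv,z)[:,:2]
    r=cv2.minAreaRect((X*1000).astype(np.float32))
    return r,m
def plate(c,box=(298,180,345,235)):
    return rect(c,box,110,.0144,0)
if __name__=='__main__':
    c=cam('top'); print('f',c['f'])
    r,m=plate(c); print('plate',r, cv2.boxPoints(r)); cv2.imwrite('pics/m1.png',m*255)
    r,m2=rect(c,(285,135,350,182),60,.046,7); print('beam',r,cv2.boxPoints(r)); cv2.imwrite('pics/m2.png',m2*255)
    g=c['image'][135:182,285:350]; print(g[:,30].min(1)); print(g[27,:].min(1))
    # white key centre
    k=c['image'][150:170,330:350].min(2)>180; v,u=np.nonzero(k); uv=[u.mean()+330,v.mean()+150]; print('key',uv,k.sum(),ray(c,uv,.068))
    H=np.zeros((380,1000),np.uint8); H[:m.shape[0],:m.shape[1]]=m*255; H[:m2.shape[0],400:400+m2.shape[1]]=m2*255
    cv2.imwrite('pics/m.png',cv2.resize(H,None,fx=.6,fy=.6))
E
python3 meas.py
```

```text
f 365.1762363623097
plate ((510.51837158203125, 159.97012329101562), (137.5895538330078, 88.24396514892578), 9.196093559265137) [[435.5565 192.5307]
 [449.6591 105.4209]
 [585.4802 127.4096]
 [571.3776 214.5194]]
beam ((693.4683227539062, 183.32421875), (99.80647277832031, 130.5220184326172), 1.546014428138733) [[641.8225 247.2151]
 [645.344  116.7406]
 [745.1141 119.4333]
 [741.5927 249.9078]]
[ 42  38  23  17  27  27  28  29 113 146 160  66  36  28  27  25  28  29
  29  42 148 146  47  40  42  40  40  44  45  44  43  99 153 152 152  47
  34  33  30  30  32  29  32  25  30  28  31]
[ 31  27  27  28  28  28  30  29  30  28  28 102 149 149 150 149 147 148
 133  91  39  44  37  43  41  43  42  42  42  42  44  42  41  41  40  42
 104 151 149 148 148 148 148 146 146 148 146 119  40  43  93 187 234 238
 238 229 162  47  47  70  71  29  28  25  32]
key [np.float64(338.27027027027026), np.float64(159.48648648648648)] 37 [[0.6787 0.1001 0.068 ]]Traceback (most recent call last):
  File "meas.py", line 28, in <module>
    H=np.zeros((380,1000),np.uint8); H[:m.shape[0],:m.shape[1]]=m*255; H[:m2.shape[0],400:400+m2.shape[1]]=m2*255
                                     ~^^^^^^^^^^^^^^^^^^^^^^^^^
ValueError: could not broadcast input array from shape (440,376) into shape (380,376)
```

Run:
```python
import cv2
i=cv2.imread('pics/top0.png')
cv2.imwrite('pics/rd.png',cv2.convertScaleAbs(cv2.resize(i[133:183,287:352],None,fx=12,fy=12,interpolation=cv2.INTER_CUBIC),alpha=1.3))
```

```text
(no output)
```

View pics/rd.png

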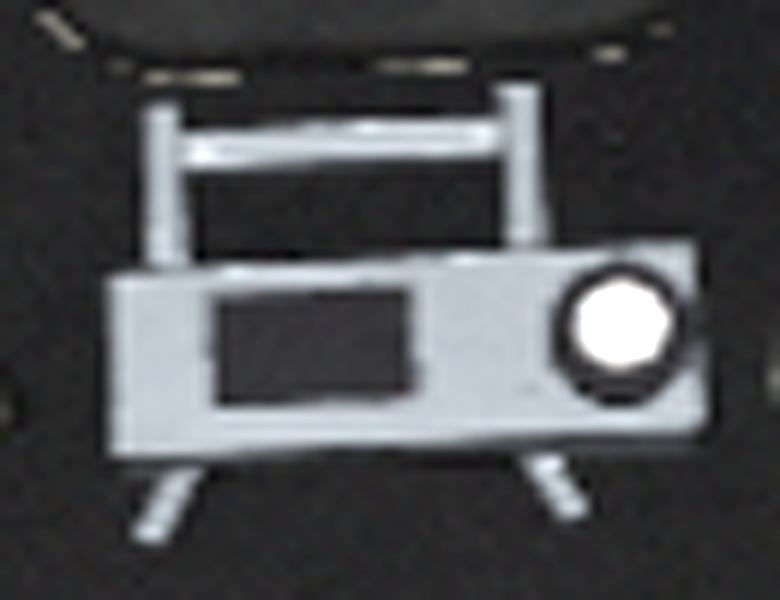

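The enlarged reader crop gives beam-top corners at crop px (108,277), (692,240), (705,430) and (112,455). The rails' inner edges are at u≈184 and 504, and the stop front edge runs from (190,165) to (498,152).

```bash
cat > fit.py <<'E'
from h import *
from scipy.optimize import least_squares, minimize
np.set_printoptions(precision=4,suppress=True)
def T(p,L): 
    L=np.atleast_2d(L).astype(float); c,s=np.cos(p[2]),np.sin(p[2]); return np.c_[p[0]+c*L[:,0]-s*L[:,1],p[1]+s*L[:,0]+c*L[:,1],L[:,2]]
def inv(p,X):
    c,s=np.cos(p[2]),np.sin(p[2]); d=X[:,:2]-np.array(p[:2]); return np.c_[c*d[:,0]+s*d[:,1],-s*d[:,0]+c*d[:,1]]
def reader(c):
    P=lambda u,v:np.array([287+(u+.5)/12-.5,133+(v+.5)/12-.5])
    obs=[(108,277,.046,.028,.0705),(692,240,.046,.028,-.1005),(112,455,.046,-.028,.0705),(705,430,.046,-.028,-.1005),
     (190,165,.016,.064,None),(498,152,.016,.064,None),(181,120,.02,None,.0485),(187,255,.02,None,.0485),(501,120,.02,None,-.0485),(508,240,.02,None,-.0485)]
    def res(p):
        o=[]
        for u,v,z,a,b in obs:
            q=inv(p,ray(c,P(u,v),z))[0]
            if a is not None:o.append(q[0]-a)
            if b is not None:o.append(q[1]-b)
        return np.array(o)*1000
    s=least_squares(res,[.68,.17,.05],loss='soft_l1'); return s.x,res(s.x)
def plate(c,p0,box=(296,150,348,240)):
    x0,y0,x1,y1=box; S=8
    g=c['image'][y0:y1,x0:x1].min(2).astype(np.uint8)
    g=cv2.morphologyEx(g,cv2.MORPH_CLOSE,np.ones((3,3),np.uint8)).astype(float)
    g=np.clip((g-30)/190,0,1)
    L=np.array([[a*.064,b*.043,z] for a in(1,-1) for b in(1,-1) for z in(0,.0144)])
    v,u=np.mgrid[y0:y1,x0:x1]; loc=inv(p0,ray(c,np.c_[u.ravel(),v.ravel()],.0144))
    near=((abs(loc[:,0])<.085)&(abs(loc[:,1])<.06)).reshape(g.shape)
    def cost(p):
        q=(px(c,T(p,L))+.5-[x0,y0])*S-.5; h=cv2.convexHull((q*16).round().astype(np.int32).reshape(-1,1,2))
        m=np.zeros((g.shape[0]*S,g.shape[1]*S),np.uint8); cv2.fillConvexPoly(m,h,255,shift=4)
        m=cv2.resize(m,(g.shape[1],g.shape[0]),interpolation=cv2.INTER_AREA)/255.
        return (((m-g)**2)*near).sum()
    p0=np.array(p0); b=minimize(cost,p0,method='Nelder-Mead',options=dict(initial_simplex=p0+np.array([[0,0,0],[.006,0,0],[0,.006,0],[0,0,.06]]),xatol=1e-5))
    return b.x,b.fun
if __name__=='__main__':
    c=cam('top'); r,e=reader(c); print('reader',r,e)
    p,f=plate(c,[.5105,.160,.16]); print('plate',p,f,'in reader',inv(r,np.array([p[:2]])),p[2]-r[2])
    uv=[338.27,159.49]; k=ray(c,uv,.068); print('key',k,inv(r,k))
E
python3 fit.py
```

```text
reader [0.6752 0.177  0.0464] [-2.8655 -0.4764  0.0049  0.1982  0.6978  0.5195 -0.1595 -0.4991  0.4906
  0.0844 -0.6706 -0.6999  1.0528  0.804 ]
plate [0.5153 0.1611 0.1667] 13.329052463307846 in reader [[-0.1604 -0.0084]] 0.12025764955507108
key [[0.6787 0.1001 0.068 ]] [[-0.0001 -0.0769]]
```

Call:
play_rows --commands '[{"jaw": 1,"dp": [0.028,0.0488,0],"spin": -0.114},{"jaw": 1,"dp": [0.028,0.0488,0],"spin": -0.114},{"jaw": 1,"dp": [0.028,0.0488,0],"spin": -0.114},{"jaw": 1,"dp": [0.028,0.0488,0],"spin": -0.114},{"jaw": 1,"dp": [0.028,0.0488,0],"spin": -0.114},{"jaw": 1,"dp": [0.028,0.0488,0],"spin": -0.114},{"jaw": 1,"dp": [0.028,0.0488,0],"spin": -0.114},{"jaw": 1,"dp": [0.028,0.0488,0],"spin": -0.114},{"jaw": 1,"dp": [0.028,0.0488,0],"spin": -0.114},{"jaw": 1,"dp": [0.028,0.0488,0],"spin": -0.114},{"jaw": 1,"dp": [0.028,0.0488,0],"spin": -0.114},{"jaw": 1,"dp": [0.028,0.0488,0],"spin": -0.114}]'

```text
time_s: 2.6
eef_pos: [0.3334, -0.2048, 0.2314]
tool_rot: [[0.983, 0.182, 0.0], [0.182, -0.983, -0.0], [0.0, 0.0, -1.0]]
force: [0.1, -0.3, 0.3]
finger_gap: 0.0002
grasp_force: 0.0
```

Call:
play_rows --commands '[{"jaw": 1,"dp": [0.028,0.0488,0],"spin": -0.114},{"jaw": 1,"dp": [0.028,0.0488,0],"spin": -0.114},{"jaw": 1,"dp": [0.028,0.0488,0],"spin": -0.114},{"jaw": 1,"dp": [0.028,0.0488,0],"spin": -0.114},{"jaw": 1,"dp": [0.028,0.0488,0],"spin": -0.114},{"jaw": 1,"dp": [0.028,0.0488,0],"spin": -0.114},{"jaw": 1,"dp": [0.028,0.0488,0],"spin": -0.114},{"jaw": 1,"dp": [0.028,0.0488,0],"spin": -0.114},{"jaw": 1,"dp": [0.028,0.0488,0],"spin": -0.114},{"jaw": 1,"dp": [0.028,0.0488,0],"spin": -0.114},{"jaw": 1,"dp": [0.028,0.0488,0],"spin": -0.114},{"jaw": 1,"dp": [0.028,0.0488,0],"spin": -0.114}]'

```text
time_s: 4.1
eef_pos: [0.5015, 0.0881, 0.2313]
tool_rot: [[0.999, 0.046, 0.0], [0.046, -0.999, -0.0], [0.0, 0.0, -1.0]]
force: [0.5, -0.3, -0.5]
finger_gap: 0.0001
grasp_force: 0.0
```

Call:
play_rows --commands '[{"jaw": 1,"dp": [0,0,-0.05],"spin": 0},{"jaw": 1,"dp": [0,0,-0.06],"spin": 0},{"jaw": 1,"dp": [0,0,-0.06],"spin": 0},{"jaw": 1,"dp": [0,0,-0.06],"spin": 0},{"jaw": 1,"dp": [0,0,-0.06],"spin": 0},{"jaw": 1,"dp": [0,0,-0.05],"spin": 0},{"jaw": 1,"dp": [0,0,-0.04],"spin": 0},{"jaw": 1,"dp": [0,0,-0.03],"spin": 0},{"jaw": 1,"dp": [0,0,0],"spin": 0}]'

```text
time_s: 5.22
eef_pos: [0.5007, 0.0872, 0.0257]
tool_rot: [[0.999, 0.046, -0.001], [0.046, -0.999, 0.0], [-0.001, -0.0, -1.0]]
force: [-0.4, 0.5, 0.6]
finger_gap: -0.0
grasp_force: 0.0
```

```bash
cat > look.py <<'E'
from h import *
import sys
a=cam('top')['image'][140:250,270:390]; b=cam('side')['image'][160:240,260:400]
a=cv2.resize(a,(480,440),interpolation=cv2.INTER_CUBIC); b=cv2.resize(b,(560,320),interpolation=cv2.INTER_CUBIC)
cv2.imwrite('pics/'+sys.argv[1],cv2.cvtColor(np.hstack([a[:,:400],np.vstack([b,np.zeros((120,560,3),np.uint8)])[:,:400]]),cv2.COLOR_RGB2BGR))
E
python3 look.py l1.png
```

```text
(no output)
```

View pics/l1.png

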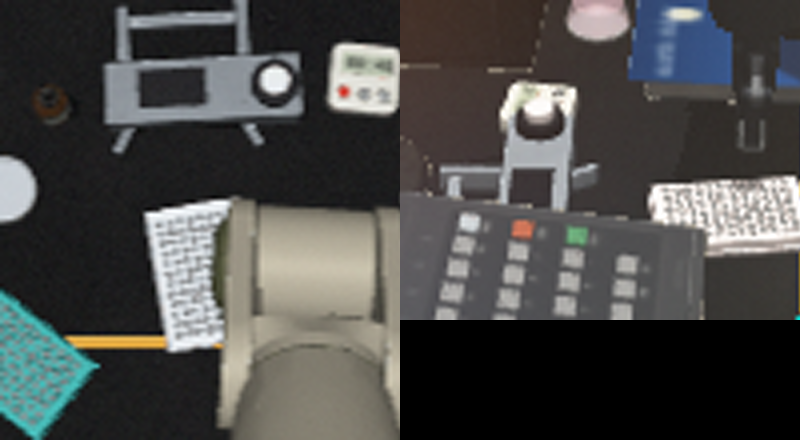

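The white plate's left part and its left and front edges show at crop (150–220, 200–350), with the arm covering its right side. The fingers stand clear to the right of the plate.

Call:
play_rows --commands '[{"jaw": 1,"dp": [0,0,-0.02],"spin": 0},{"jaw": 1,"dp": [0,0,-0.02],"spin": 0},{"jaw": 1,"dp": [0,0.004,0],"spin": 0},{"jaw": 1,"dp": [0,0.004,0],"spin": 0},{"jaw": 1,"dp": [0,0.004,0],"spin": 0},{"jaw": 1,"dp": [0,0.004,0],"spin": 0},{"jaw": 1,"dp": [0,0.004,0],"spin": 0},{"jaw": 1,"dp": [0,0.004,0],"spin": 0},{"jaw": 1,"dp": [0,0.004,0],"spin": 0},{"jaw": 1,"dp": [0,0.004,0],"spin": 0},{"jaw": 1,"dp": [0,0,0],"spin": 0}]'

```text
time_s: 6.7
eef_pos: [0.501, 0.1033, 0.0063]
tool_rot: [[0.999, 0.046, -0.0], [0.046, -0.999, -0.0], [-0.0, 0.0, -1.0]]
force: [0.4, -0.3, -0.5]
finger_gap: 0.0001
grasp_force: 0.1
```

```bash
sed -i 's/box=(296,150,348,240)):/box=(296,150,348,240),ucut=999):/; s/^    def cost(p):/    near\&=u<ucut\n    def cost(p):/' fit.py
cat > chk.py <<'E'
from fit import *
import sys
R=[.6752,.177,.0464]
c=cam('top'); p,f=plate(c,[float(a) for a in sys.argv[1:4]],ucut=float(sys.argv[4]))
print('plate',p,f,'in reader mm',inv(R,np.array([p[:2]]))*1000,'yaw',p[2]-R[2])
s=bot.sense(); print('tcp in reader',inv(R,np.array([s['eef_pos'][:2]]))*1000,s['eef_pos'][2],s['force'],s['finger_gap'])
E
python3 chk.py .515 .163 .15 321
```

```text
plate [0.515  0.1615 0.1607] 41.61245067686518 in reader mm [[-160.6988   -8.0255]] yaw 0.11434649911161351
tcp in reader [[-177.4028  -65.568 ]] 0.006298517934244224 [ 0.1446  0.0473 -0.8855] -2.5286845235881786e-05
```

Call:
play_rows --commands '[{"jaw": 1,"dp": [0,0.004,0],"spin": 0},{"jaw": 1,"dp": [0,0.004,0],"spin": 0},{"jaw": 1,"dp": [0,0.004,0],"spin": 0},{"jaw": 1,"dp": [0,0.004,0],"spin": 0},{"jaw": 1,"dp": [0,0.004,0],"spin": 0},{"jaw": 1,"dp": [0,0,0],"spin": 0}]'

```text
time_s: 7.5
eef_pos: [0.501, 0.1134, 0.0063]
tool_rot: [[0.999, 0.046, 0.0], [0.046, -0.999, 0.0], [0.0, -0.0, -1.0]]
force: [-0.3, -0.5, -0.6]
finger_gap: 0.0003
grasp_force: 0.0
```

```bash
python3 chk.py .515 .163 .13 315
```

```text
plate [0.5172 0.1706 0.1122] 16.364667009598907 in reader mm [[-158.1016    0.8975]] yaw 0.06581606206775666
tcp in reader [[-176.9026  -55.5353]] 0.006324053738485044 [ 0.9311 -0.3944  0.9101] 0.00017343819755437888
```

Call:
play_rows --commands '[{"jaw": 1,"dp": [0,-0.02,0],"spin": 0},{"jaw": 1,"dp": [0,-0.02,0.0],"spin": 0},{"jaw": 1,"dp": [0,0,0.04],"spin": 0},{"jaw": 0.8,"dp": [-0.03,0,0.04],"spin": 0},{"jaw": 0.45,"dp": [-0.04,0.03,0.03],"spin": 0},{"jaw": 0.45,"dp": [-0.04,0.05,0],"spin": 0},{"jaw": 0.45,"dp": [-0.03,0.05,0],"spin": 0},{"jaw": 0.45,"dp": [0,0.01,0],"spin": 0},{"jaw": 0.45,"dp": [0,0,0],"spin": 0}]'

```text
time_s: 8.68
eef_pos: [0.4317, 0.1627, 0.0614]
tool_rot: [[0.999, 0.046, 0.001], [0.046, -0.999, -0.0], [0.001, 0.0, -1.0]]
force: [-0.1, 0.6, -0.4]
finger_gap: 0.0468
grasp_force: 0.0
```

```bash
python3 chk.py .517 .170 .11 999; python3 look.py l2.png
```

```text
plate [0.5163 0.1709 0.1112] 176.995546289995 in reader mm [[-159.0445    1.2548]] yaw 0.06483532261480457
tcp in reader [[-243.8918   -3.1849]] 0.06131861567458553 [-0.4412 -0.278   0.3727] 0.0470482880886346
```

View pics/l2.png

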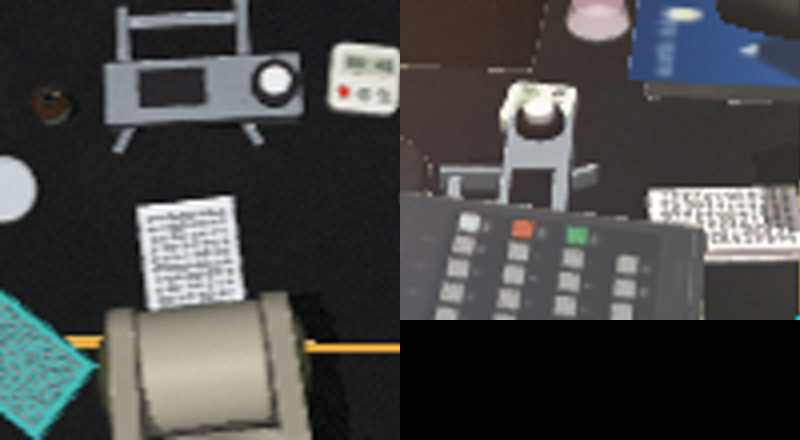

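The top crop now shows the plate's front 2/3 free (front corners at (136,207) and (234,197)). The wrist sits behind it from row 300 down.

```bash
sed -i 's/near&=u<ucut/near\&=v<ucut/' fit.py; python3 chk.py .517 .170 .11 213
```

```text
plate [0.5167 0.171  0.1123] 2.828102572950314 in reader mm [[-158.5955    1.3168]] yaw 0.06585895437432729
tcp in reader [[-244.152    -3.1646]] 0.06121525147184691 [ 0.5329  1.2701 -0.8912] 0.046974504505432176
```

Call:
play_rows --commands '[{"jaw": 0.45,"dp": [0,0,-0.05],"spin": 0},{"jaw": 0.45,"dp": [0,0,-0.04],"spin": 0},{"jaw": 0.45,"dp": [0,0,-0.02],"spin": 0},{"jaw": 0.45,"dp": [0,0,-0.008],"spin": 0},{"jaw": 0.45,"dp": [0,0,0],"spin": 0}]'

```text
time_s: 9.5
eef_pos: [0.4313, 0.1631, 0.0025]
tool_rot: [[0.999, 0.046, 0.0], [0.046, -0.999, 0.0], [0.0, -0.0, -1.0]]
force: [-0.2, -0.1, 0.7]
finger_gap: 0.047
grasp_force: 0.0
```

Call:
play_rows --commands '[{"jaw": 0.45,"dp": [0.005,0.00023,0],"spin": 0},{"jaw": 0.45,"dp": [0.005,0.00023,0],"spin": 0},{"jaw": 0.45,"dp": [0.005,0.00023,0],"spin": 0},{"jaw": 0.45,"dp": [0.005,0.00023,0],"spin": 0},{"jaw": 0.45,"dp": [0.005,0.00023,0],"spin": 0},{"jaw": 0.45,"dp": [0.005,0.00023,0],"spin": 0},{"jaw": 0.45,"dp": [0.005,0.00023,0],"spin": 0},{"jaw": 0.45,"dp": [0.005,0.00023,0],"spin": 0},{"jaw": 0.45,"dp": [0.005,0.00023,0],"spin": 0},{"jaw": 0.45,"dp": [0.005,0.00023,0],"spin": 0},{"jaw": 0.45,"dp": [0.005,0.00023,0],"spin": 0},{"jaw": 0.45,"dp": [0.005,0.00023,0],"spin": 0}]'

```text
time_s: 11.0
eef_pos: [0.4612, 0.1646, 0.0023]
tool_rot: [[0.999, 0.046, -0.0], [0.046, -0.999, -0.0], [-0.0, 0.0, -1.0]]
force: [-2.2, -0.6, 0.9]
finger_gap: 0.0467
grasp_force: 0.7
```

```bash
python3 chk.py .535 .171 .06 205
```

```text
plate [0.5342 0.1669 0.0555] 4.5346594693496325 in reader mm [[-141.3348   -3.4991]] yaw 0.009057727268349455
tcp in reader [[-213.9911   -2.5268]] 0.0023428630037961723 [-0.7773  0.6594 -0.542 ] 0.04671127338157318
```

Call:
play_rows --commands '[{"jaw": 0.45,"dp": [0.005,0.0008,0],"spin": 0},{"jaw": 0.45,"dp": [0.005,0.0008,0],"spin": 0},{"jaw": 0.45,"dp": [0.005,0.0008,0],"spin": 0},{"jaw": 0.45,"dp": [0.005,0.0008,0],"spin": 0},{"jaw": 0.45,"dp": [0.005,0.0008,0],"spin": 0},{"jaw": 0.45,"dp": [0.005,0.0008,0],"spin": 0},{"jaw": 0.45,"dp": [0.005,0.0008,0],"spin": 0},{"jaw": 0.45,"dp": [0.005,0.0008,0],"spin": 0},{"jaw": 0.45,"dp": [0.005,0.0008,0],"spin": 0},{"jaw": 0.45,"dp": [0.005,0.0008,0],"spin": 0},{"jaw": 0.45,"dp": [0.005,0.0008,0],"spin": 0},{"jaw": 0.45,"dp": [0.005,0.0008,0],"spin": 0}]'

```text
time_s: 12.55
eef_pos: [0.4912, 0.1694, 0.0023]
tool_rot: [[0.999, 0.046, 0.0], [0.046, -0.999, 0.0], [0.0, -0.0, -1.0]]
force: [-0.1, -0.1, -0.1]
finger_gap: 0.0474
grasp_force: 0.3
```

```bash
python3 chk.py .5635 .171 .055 196
```

```text
plate [0.5641 0.1721 0.0382] 13.882334250304325 in reader mm [[-111.1788    0.2463]] yaw -0.008238089605883195
tcp in reader [[-183.8202    0.9432]] 0.002352113390892221 [-0.7874  0.4091 -0.2203] 0.04654887133408497
```

Call:
play_rows --commands '[{"jaw": 0.45,"dp": [0.005,0.00023,0],"spin": 0},{"jaw": 0.45,"dp": [0.005,0.00023,0],"spin": 0},{"jaw": 0.45,"dp": [0.005,0.00023,0],"spin": 0},{"jaw": 0.45,"dp": [0.005,0.00023,0],"spin": 0},{"jaw": 0.45,"dp": [0.005,0.00023,0],"spin": 0},{"jaw": 0.45,"dp": [0.005,0.00023,0],"spin": 0},{"jaw": 0.45,"dp": [0.005,0.00023,0],"spin": 0},{"jaw": 0.45,"dp": [0.005,0.00023,0],"spin": 0},{"jaw": 0.45,"dp": [0.005,0.00023,0],"spin": 0},{"jaw": 0.45,"dp": [0.005,0.00023,0],"spin": 0},{"jaw": 0.45,"dp": [0.005,0.00023,0],"spin": 0},{"jaw": 0.45,"dp": [0.005,0.00023,0],"spin": 0}]'

```text
time_s: 14.1
eef_pos: [0.5212, 0.1708, 0.0023]
tool_rot: [[0.999, 0.046, -0.0], [0.046, -0.999, 0.0], [-0.0, -0.0, -1.0]]
force: [-2.0, -0.2, 0.7]
finger_gap: 0.047
grasp_force: 0.8
```

Call:
play_rows --commands '[{"jaw": 0.45,"dp": [0.005,0.00023,0],"spin": 0},{"jaw": 0.45,"dp": [0.005,0.00023,0],"spin": 0},{"jaw": 0.45,"dp": [0.005,0.00023,0],"spin": 0},{"jaw": 0.45,"dp": [0.005,0.00023,0],"spin": 0},{"jaw": 0.45,"dp": [0.005,0.00023,0],"spin": 0},{"jaw": 0.45,"dp": [0.005,0.00023,0],"spin": 0},{"jaw": 0.45,"dp": [0.005,0.00023,0],"spin": 0},{"jaw": 0.45,"dp": [0.005,0.00023,0],"spin": 0},{"jaw": 0.45,"dp": [0.005,0.00023,0],"spin": 0},{"jaw": 0.45,"dp": [0.005,0.00023,0],"spin": 0},{"jaw": 0.45,"dp": [0.005,0.00023,0],"spin": 0},{"jaw": 0.45,"dp": [0.005,0.00023,0],"spin": 0}]'

```text
time_s: 15.6
eef_pos: [0.5512, 0.1722, 0.0023]
tool_rot: [[0.999, 0.046, -0.0], [0.046, -0.999, -0.0], [-0.0, 0.0, -1.0]]
force: [-2.1, 0.5, 1.3]
finger_gap: 0.0473
grasp_force: 1.0
```

```bash
python3 look.py l3.png; python3 chk.py .6235 .174 .046 190|tail -1
```

```text
tcp in reader [[-123.9284    0.8707]] 0.00224514473854609 [-0.0776  0.007  -0.7176] 0.04693985800681994
```

View pics/l3.png

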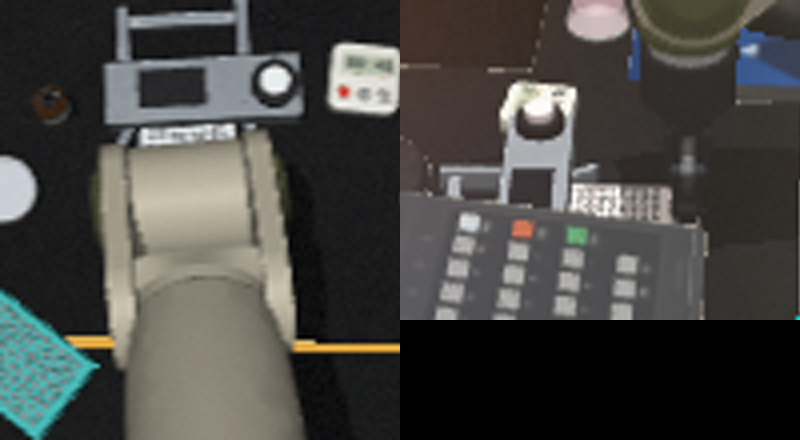

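The plate is entering centred under the beam, at crop (140–235, 125–140), and square between the wings. I'll continue the push.

Call:
play_rows --commands '[{"jaw": 0.45,"dp": [0.006,0.00028,0],"spin": 0},{"jaw": 0.45,"dp": [0.006,0.00028,0],"spin": 0},{"jaw": 0.45,"dp": [0.006,0.00028,0],"spin": 0},{"jaw": 0.45,"dp": [0.006,0.00028,0],"spin": 0},{"jaw": 0.45,"dp": [0.006,0.00028,0],"spin": 0},{"jaw": 0.45,"dp": [0.006,0.00028,0],"spin": 0},{"jaw": 0.45,"dp": [0.006,0.00028,0],"spin": 0},{"jaw": 0.45,"dp": [0.006,0.00028,0],"spin": 0},{"jaw": 0.45,"dp": [0.006,0.00028,0],"spin": 0},{"jaw": 0.45,"dp": [0.006,0.00028,0],"spin": 0},{"jaw": 0.45,"dp": [0.006,0.00028,0],"spin": 0},{"jaw": 0.45,"dp": [0.006,0.00028,0],"spin": 0}]'

```text
time_s: 17.25
eef_pos: [0.5872, 0.1738, 0.0023]
tool_rot: [[0.999, 0.046, 0.0], [0.046, -0.999, 0.0], [0.0, -0.0, -1.0]]
force: [-0.2, 0.3, -0.2]
finger_gap: 0.0469
grasp_force: 0.3
```

Call:
play_rows --commands '[{"jaw": 0.45,"dp": [0.004,0.0002,0],"spin": 0},{"jaw": 0.45,"dp": [0.004,0.0002,0],"spin": 0},{"jaw": 0.45,"dp": [0.003,0.00014,0],"spin": 0},{"jaw": 0.45,"dp": [0.003,0.00014,0],"spin": 0},{"jaw": 0.45,"dp": [0.002,0.0001,0],"spin": 0},{"jaw": 0.45,"dp": [0.002,0.0001,0],"spin": 0}]'

```text
time_s: 18.0
eef_pos: [0.5961, 0.1743, 0.0023]
tool_rot: [[0.999, 0.046, -0.0], [0.046, -0.999, 0.0], [-0.0, -0.0, -1.0]]
force: [-0.5, 0.3, -0.3]
finger_gap: 0.047
grasp_force: 0.4
```

Call:
play_rows --commands '[{"jaw": 0.45,"dp": [0.002,0.0001,0],"spin": 0},{"jaw": 0.45,"dp": [0.002,0.0001,0],"spin": 0},{"jaw": 0.45,"dp": [0.002,0.0001,0],"spin": 0},{"jaw": 0.45,"dp": [0.002,0.0001,0],"spin": 0}]'

```text
time_s: 18.5
eef_pos: [0.5996, 0.1745, 0.0022]
tool_rot: [[0.999, 0.046, -0.001], [0.046, -0.999, -0.0], [-0.001, 0.0, -1.0]]
force: [-6.8, -0.3, 3.8]
finger_gap: 0.0471
grasp_force: 3.1
```

Call:
play_rows --commands '[{"jaw": 0.45,"dp": [0.002,0.0001,0],"spin": 0},{"jaw": 0.45,"dp": [0.002,0.0001,0],"spin": 0}]'

```text
time_s: 18.75
eef_pos: [0.5998, 0.1745, 0.0022]
tool_rot: [[0.999, 0.047, -0.007], [0.047, -0.999, -0.001], [-0.007, 0.001, -1.0]]
force: [-16.1, -2.6, 11.7]
finger_gap: 0.047
grasp_force: 8.5
```

Call:
play_rows --commands '[{"jaw": 0.45,"dp": [0.002,0.0001,0],"spin": 0}]'

```text
time_s: 18.88
eef_pos: [0.5998, 0.1745, 0.0022]
tool_rot: [[0.999, 0.047, -0.009], [0.047, -0.999, -0.001], [-0.009, 0.001, -1.0]]
force: [-22.6, -3.7, 16.4]
finger_gap: 0.0472
grasp_force: 11.2
```

Call:
play_rows --commands '[{"jaw": 0.45,"dp": [-0.003,-0.0001,0],"spin": 0},{"jaw": 0.45,"dp": [-0.006,-0.0003,0],"spin": 0},{"jaw": 0.45,"dp": [-0.02,-0.001,0],"spin": 0},{"jaw": 0.45,"dp": [-0.04,-0.002,0],"spin": 0},{"jaw": 0.7,"dp": [-0.02,0,0.06],"spin": 0},{"jaw": 1,"dp": [0,-0.02,0.1],"spin": 0},{"jaw": 1,"dp": [0,-0.05,0.1],"spin": 0},{"jaw": 1,"dp": [0,-0.05,0],"spin": 0},{"jaw": 1,"dp": [0,-0.05,0],"spin": 0},{"jaw": 1,"dp": [0,0,0],"spin": 0}]'

```text
time_s: 20.12
eef_pos: [0.5584, 0.0868, 0.1324]
tool_rot: [[0.999, 0.044, 0.0], [0.044, -0.999, -0.0], [0.0, 0.0, -1.0]]
force: [-0.1, 0.9, -0.0]
finger_gap: -0.0005
grasp_force: 0.0
```

Run:
```python
from fit import *
R=[.6752,.177,.0464]
c=cam('top'); save(c,'t4.png')
# expected home corners of visible rear edge in px, and crop
L=[[-.064,.043,.0144],[-.064,-.043,.0144],[-.064,.043,0],[-.064,-.043,0],[.064,.043,.0144],[.064,-.043,.0144]]
print(px(c,T(R,L)))
i=cv2.resize(c['image'][130:192,285:350],None,fx=9,fy=9,interpolation=cv2.INTER_CUBIC)
cv2.imwrite('pics/l4.png',cv2.cvtColor(i,cv2.COLOR_RGB2BGR))
print(bot.sense()['eef_pos'],bot.sense()['time_s'])
for x in (304,310,316,322,328): print(x,c['image'][165:192,x].min(1),c['image'][140:152,x].min(1))
```

```text
[[304.7555 181.7861]
 [328.932  180.6418]
 [304.9201 182.3478]
 [328.8326 181.2156]
 [303.1989 146.4809]
 [327.1345 145.3673]]
[0.5583 0.0878 0.1323] 20.175
304 [114 113 144 145 146 125  52  28  83  82  80  80  43  40  38  37  32  27
  25  27  30  30  30  30  31  26  28] [ 31  26  30  39 136 168 152  59 182 184 183 181]
310 [ 38  51 141 144 149  82  71 180 165 222 148 160 162 136 220 229 156 132
  34  27  25  27  26  28  28  26  26] [ 28  27  29  68 137 145  97 119 227 230 144 185]
316 [ 38  89 141 143 138  46 117 144 191 209 185 229 185 208 229 229 134  50
  30  29  28  29  30  28  25  29  24] [ 22  24  25 128 137 148  59 186 228 202 165 222]
322 [127 140 141 145 129  48 201 167 223 200 207 207 177 207 217 217 139  35
  29  30  31  26  31  29  27  27  27] [ 28  25  20 142 142 146  48 227 229 195 167 219]
328 [ 92  99 106 111 116 122 131 133 133 136 136 134 161 155 154 155 153 152
 150 152 151 152 149 150 147 149 148] [ 82  60  69 127 133 100  39  29  29  22  19  38]
```

View pics/l4.png

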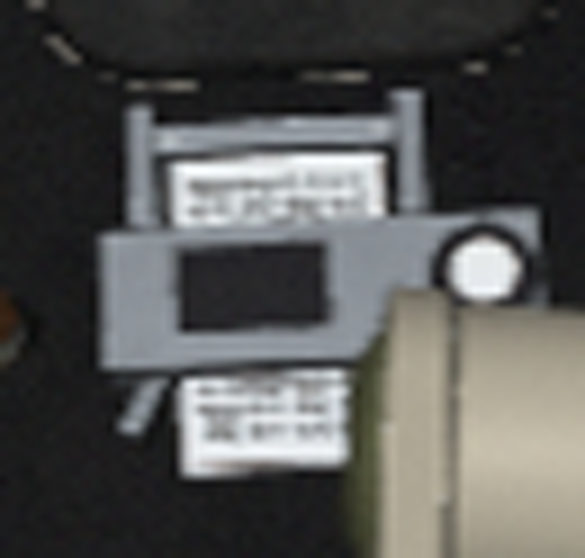

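The plate is under the beam, spanning crop rows 155–475. A dark line of about 1 px separates it from the stop bar at row 150. I'll check whether that is the plate's own rim or a real gap.

Run:
```python
from fit import *
c=cam('top')
def prof(img,p,z=.0144):
    xs=np.arange(-.076,.0761,.001); out=[]
    g=img.min(2).astype(np.float32)
    acc=[]
    for y in np.arange(-.034,.0341,.002):
        q=px(c,T(p,np.c_[xs,np.full_like(xs,y),np.full_like(xs,z)])).astype(np.float32)
        acc.append(cv2.remap(g,q[None,:,0],q[None,:,1],cv2.INTER_LINEAR)[0])
    return xs*1000,np.array(acc)
i0=cv2.cvtColor(cv2.imread('pics/top0.png'),cv2.COLOR_BGR2RGB)
xs,a=prof(i0,[.5153,.1611,.1667]); m=a.mean(0)
print('initial'); print(np.c_[xs,m][:22].astype(int).tolist()); print(np.c_[xs,m][-24:].astype(int).tolist())
xs,b=prof(c['image'],[.6752,.177,.0464]); mb=b[:].mean(0); ml=b[20:].mean(0)
print('now rear(left part)',np.c_[xs,ml][:22].astype(int).tolist()); print('front',np.c_[xs,mb][-24:].astype(int).tolist())
print('front L',b[24:].mean(0)[-24:].astype(int)); print('front R',b[:10].mean(0)[-24:].astype(int))
```

```text
initial
[[-76, 31], [-75, 33], [-74, 37], [-73, 40], [-72, 42], [-71, 41], [-69, 39], [-68, 39], [-67, 41], [-66, 46], [-65, 53], [-64, 66], [-63, 89], [-62, 119], [-61, 153], [-60, 184], [-59, 208], [-58, 225], [-57, 234], [-56, 237], [-55, 237], [-54, 236]]
[[53, 209], [54, 220], [55, 229], [56, 235], [57, 237], [58, 238], [59, 237], [60, 233], [61, 216], [62, 184], [63, 144], [64, 98], [65, 62], [66, 40], [67, 31], [68, 29], [69, 28], [70, 28], [71, 28], [72, 28], [73, 29], [74, 29], [75, 29], [76, 30]]
now rear(left part) [[-76, 26], [-75, 26], [-74, 26], [-73, 26], [-72, 27], [-71, 28], [-69, 29], [-68, 36], [-67, 57], [-66, 79], [-65, 102], [-64, 120], [-63, 132], [-62, 143], [-61, 158], [-60, 180], [-59, 202], [-58, 223], [-57, 228], [-56, 227], [-55, 226], [-54, 222]]
front [[53, 209], [54, 220], [55, 225], [56, 228], [57, 226], [58, 218], [59, 201], [60, 170], [61, 131], [62, 100], [63, 83], [64, 87], [65, 106], [66, 125], [67, 138], [68, 142], [69, 142], [70, 140], [71, 139], [72, 138], [73, 131], [74, 118], [75, 95], [76, 69]]
front L [207 225 227 227 227 213 178 143 108  98 102 106 115 124 132 140 142 141
 140 138 121  98  75  53]
front R [208 217 226 228 228 228 218 173 125  77  62  88 113 138 143 142 141 141
 141 141 141 127  96  66]
```

Call:
play_rows --commands '[{"jaw": 1,"dp": [0,0.06,0],"spin": 0.01},{"jaw": 1,"dp": [0,0.06,0],"spin": 0.01},{"jaw": 1,"dp": [0,0.047,-0.05],"spin": 0},{"jaw": 1,"dp": [0,0,-0.08],"spin": 0},{"jaw": 1,"dp": [0,0,-0.08],"spin": 0},{"jaw": 1,"dp": [0.0,0,-0.042],"spin": 0},{"jaw": 1,"dp": [0.03,0.0014,0],"spin": 0},{"jaw": 1,"dp": [0.02,0.001,0],"spin": 0},{"jaw": 1,"dp": [0.014,0.0006,0],"spin": 0},{"jaw": 1,"dp": [0.01,0.0005,0],"spin": 0},{"jaw": 1,"dp": [0,0,0],"spin": 0}]'

```text
time_s: 21.6
eef_pos: [0.5957, 0.1732, 0.0064]
tool_rot: [[0.999, 0.048, 0.0], [0.048, -0.999, 0.0], [0.0, -0.0, -1.0]]
force: [0.3, -0.0, 0.1]
finger_gap: 0.0
grasp_force: 0.0
```

Call:
play_rows --commands '[{"jaw": 1,"dp": [0.002,0.0001,0],"spin": 0},{"jaw": 1,"dp": [0.002,0.0001,0],"spin": 0},{"jaw": 1,"dp": [0.002,0.0001,0],"spin": 0},{"jaw": 1,"dp": [0,0,0],"spin": 0}]'

```text
time_s: 22.1
eef_pos: [0.5986, 0.1733, 0.0063]
tool_rot: [[0.999, 0.048, 0.0], [0.048, -0.999, 0.0], [0.0, -0.0, -1.0]]
force: [-0.8, -0.4, 0.2]
finger_gap: -0.0001
grasp_force: 0.0
```

Call:
play_rows --commands '[{"jaw": 1,"dp": [0.002,0.0001,0],"spin": 0},{"jaw": 1,"dp": [0.002,0.0001,0],"spin": 0},{"jaw": 1,"dp": [0,0,0],"spin": 0}]'

```text
time_s: 22.48
eef_pos: [0.5997, 0.1734, 0.0063]
tool_rot: [[0.999, 0.048, -0.002], [0.048, -0.999, -0.0], [-0.002, 0.0, -1.0]]
force: [-4.7, -1.1, 3.8]
finger_gap: -0.0002
grasp_force: 2.7
```

Call:
play_rows --commands '[{"jaw": 1,"dp": [0.002,0.0001,0],"spin": 0},{"jaw": 1,"dp": [0.001,0,0],"spin": 0}]'

```text
time_s: 22.72
eef_pos: [0.5998, 0.1734, 0.0062]
tool_rot: [[0.999, 0.049, -0.006], [0.049, -0.999, -0.001], [-0.006, 0.0, -1.0]]
force: [-14.5, -2.2, 10.1]
finger_gap: 0.0002
grasp_force: 7.1
```

Call:
play_rows --commands '[{"jaw": 1,"dp": [-0.006,-0.0003,0],"spin": 0},{"jaw": 1,"dp": [-0.024,-0.001,0],"spin": 0},{"jaw": 1,"dp": [-0.02,-0.001,0.0],"spin": 0},{"jaw": 1,"dp": [0,0,0.06],"spin": 0},{"jaw": 1,"dp": [0,0,0.08],"spin": 0},{"jaw": 1,"dp": [0,0,0.08],"spin": 0},{"jaw": 1,"dp": [0.03,-0.03,0],"spin": 0},{"jaw": 1,"dp": [0.06,-0.06,0],"spin": 0},{"jaw": 1,"dp": [0.06,-0.05,0],"spin": 0},{"jaw": 1,"dp": [0.05,0,0],"spin": 0},{"jaw": 1,"dp": [0,0,0],"spin": 0}]'

```text
time_s: 24.1
eef_pos: [0.6776, 0.1013, 0.1145]
tool_rot: [[0.999, 0.047, -0.001], [0.047, -0.999, -0.0], [-0.001, -0.0, -1.0]]
force: [0.4, 0.7, -0.4]
finger_gap: 0.0001
grasp_force: 0.0
```

Call:
play_rows --commands '[{"jaw": 1,"dp": [0.002,-0.002,-0.03],"spin": 0},{"jaw": 1,"dp": [0,0,-0.03],"spin": 0},{"jaw": 1,"dp": [0,0,-0.02],"spin": 0},{"jaw": 1,"dp": [0,0,-0.004],"spin": 0},{"jaw": 1,"dp": [0,0,-0.004],"spin": 0},{"jaw": 1,"dp": [0,0,0],"spin": 0}]'

```text
time_s: 24.85
eef_pos: [0.6782, 0.1013, 0.0726]
tool_rot: [[0.999, 0.048, 0.001], [0.048, -0.999, -0.0], [0.001, 0.0, -1.0]]
force: [-0.2, 0.2, 0.8]
finger_gap: 0.0
grasp_force: 0.0
```

Call:
play_rows --commands '[{"jaw": 1,"dp": [0,0,-0.004],"spin": 0},{"jaw": 1,"dp": [0,0,0],"spin": 0}]'

```text
time_s: 25.1
eef_pos: [0.678, 0.1013, 0.0702]
tool_rot: [[0.999, 0.048, -0.0], [0.048, -0.999, 0.0], [-0.0, -0.0, -1.0]]
force: [0.2, 0.7, 0.2]
finger_gap: 0.0
grasp_force: 0.0
```

Call:
play_rows --commands '[{"jaw": 1,"dp": [0,0,-0.004],"spin": 0},{"jaw": 1,"dp": [0,0,0],"spin": 0}]'

```text
time_s: 25.35
eef_pos: [0.678, 0.1013, 0.0682]
tool_rot: [[0.999, 0.048, -0.0], [0.048, -0.999, -0.0], [-0.0, 0.0, -1.0]]
force: [-0.5, 0.3, -0.2]
finger_gap: 0.0001
grasp_force: 0.0
```

Call:
play_rows --commands '[{"jaw": 1,"dp": [0,0,-0.004],"spin": 0},{"jaw": 1,"dp": [0,0,0],"spin": 0}]'

```text
time_s: 25.6
eef_pos: [0.6781, 0.1013, 0.0664]
tool_rot: [[0.999, 0.048, 0.0], [0.048, -0.999, 0.0], [0.0, 0.0, -1.0]]
force: [-0.1, 0.4, 1.3]
finger_gap: 0.0002
grasp_force: 0.9
```

Call:
play_rows --commands '[{"jaw": 1,"dp": [0,0,-0.004],"spin": 0},{"jaw": 1,"dp": [0,0,-0.004],"spin": 0},{"jaw": 1,"dp": [0,0,0],"spin": 0}]'

```text
time_s: 25.98
eef_pos: [0.6781, 0.1013, 0.0624]
tool_rot: [[0.999, 0.048, 0.0], [0.048, -0.999, 0.0], [0.0, -0.0, -1.0]]
force: [-0.8, -0.3, 3.8]
finger_gap: 0.0
grasp_force: 1.8
```

Call:
play_rows --commands '[{"jaw": 1,"dp": [0,0,-0.003],"spin": 0},{"jaw": 1,"dp": [0,0,0],"spin": 0}]'

```text
time_s: 26.22
eef_pos: [0.6782, 0.1013, 0.062]
tool_rot: [[0.999, 0.048, 0.001], [0.048, -0.999, -0.0], [0.001, 0.0, -1.0]]
force: [-3.5, -0.5, 9.8]
finger_gap: -0.0001
grasp_force: 5.1
```

Call:
play_rows --commands '[{"jaw": 1,"dp": [0,0,-0.002],"spin": 0},{"jaw": 1,"dp": [0,0,0],"spin": 0}]'

```text
time_s: 26.48
eef_pos: [0.6782, 0.1013, 0.0619]
tool_rot: [[0.999, 0.048, 0.001], [0.048, -0.999, -0.0], [0.001, 0.0, -1.0]]
force: [-5.3, -0.3, 16.0]
finger_gap: -0.0003
grasp_force: 7.7
```

Call:
play_rows --commands '[{"jaw": 1,"dp": [0,0,0.006],"spin": 0},{"jaw": 1,"dp": [0,0,0.02],"spin": 0},{"jaw": 1,"dp": [0,0,0.06],"spin": 0},{"jaw": 1,"dp": [0,0,0.1],"spin": 0},{"jaw": 1,"dp": [-0.05,-0.05,0.05],"spin": 0},{"jaw": 1,"dp": [-0.08,-0.08,0],"spin": 0},{"jaw": 1,"dp": [-0.08,-0.1,0],"spin": 0},{"jaw": 1,"dp": [-0.08,-0.1,0],"spin": 0},{"jaw": 1,"dp": [-0.08,-0.1,0],"spin": 0},{"jaw": 1,"dp": [0,-0.1,0],"spin": 0},{"jaw": 1,"dp": [0,0,0],"spin": 0},{"jaw": 1,"dp": [0,0,0],"spin": 0}]'

```text
time_s: 27.98
eef_pos: [0.4958, -0.1597, 0.1777]
tool_rot: [[0.999, 0.048, -0.0], [0.048, -0.999, 0.001], [-0.0, -0.001, -1.0]]
force: [0.8, 0.3, -0.9]
finger_gap: -0.0002
grasp_force: 0.0
```

```bash
python3 look.py l5.png
python3 - <<'E'
from h import *
a=cam('top')['image'][133:190,287:352]
cv2.imwrite('pics/l6.png',cv2.cvtColor(cv2.resize(a,None,fx=10,fy=10,interpolation=cv2.INTER_CUBIC),cv2.COLOR_RGB2BGR))
E
```

```text
(no output)
```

View pics/l6.png

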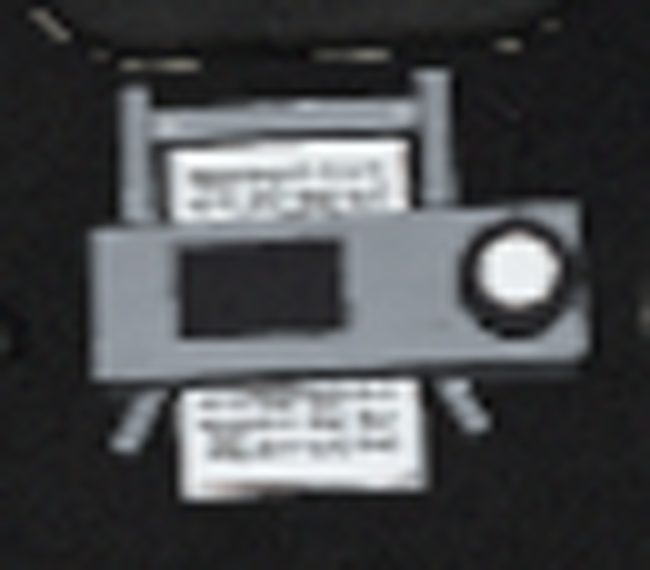

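View pics/l5.png

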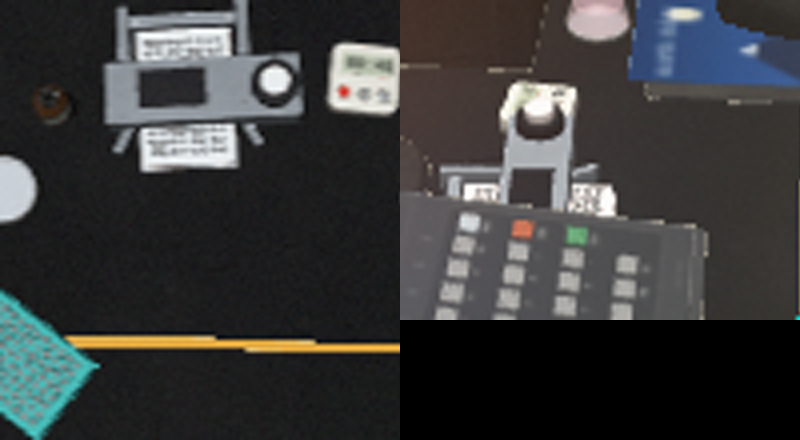

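The plate sits square and is seated against a hard stop: two different pushes ended at the same tool position (x = 0.5998). The key has sprung back up and the bystanders are where they were.

```bash
python3 -c "
from workcell import bot
print(bot.finish_job())"
```

```text
the job is handed in; nothing more can be done
None
```

I pushed the white plate square under the beam to a hard stop, pressed the start key about 6 mm and released it, then handed the job in at about 28 s. The last picture still shows a dark line about 1 px wide between plate and stop bar. I took it for the plate's rim, but the picture could not rule out a 1–2 mm gap.

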